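Set a brass blank out over the end of the sawing ledge

TASK

Get the brass blank ready for sawing: with the fingertips, push it back square against the steel fence and along the fence until the scribed line (where the blue dye begins) stands about 5 mm out past the open end of the ledge, the one over the filings tray. Only push it: it must stay flat on the ledge, never be lifted, tipped or let fall, and end lying against the fence. Leave the other things on the bench where they are.

Things in the scene. Friction and masses are not known exactly. Their poses are not given: they have to be found in the camera images.
- saw_stand: fixed sawing stand: dark wooden ledge, flat top 80 mm above the bench, on green feet; a steel fence 12 mm thick, 12 mm above the ledge top, runs all along its far (+x) side. Origin at bench height. In its axes the ledge spans x -75 to 67 and y -240 to 180 mm; the fence face toward the blank is at x +55 mm. The +y end is the open end, over a grey metal tray 28 mm tall that reaches 100 mm past it
- ledge_end (a point): point on the top edge of the ledge's open (+y) end, 48 mm in from the fence face; axes as the stand's: +y points outward off the end, +x to the fence
- fence_face (a point): point on the fence face at ledge-top height, 240 mm from the ledge's back end and 180 mm from its open end; axes as the stand's, +x into the fence
- blank: loose brass plate 96 (x) by 130 (y) by 6 mm thick, 0.4 to 0.8 kg, lying flat on the ledge 7 to 40 mm short of the fence, a little askew; origin at the centre of its underside. Its +y end leads, dyed blue on top for 35 mm; its +x long edge goes to the fence. Slides with dry friction, up to about 10 N, pushed on its 6 mm tall edges; tips off if over 60 mm hangs out
- scribed_line (a point): middle of the white scribed line across the blank's top, where the blue dye begins, 35 mm back from the leading end and 30 mm ahead of the blank's centre; axes as the blank's
- corner_lead (a point): the blank's lower corner at its leading (+y) end, fence (+x) side; axes as the blank's
- corner_trail (a point): the blank's lower corner at its trailing (-y) end, fence (+x) side; axes as the blank's
- dapping_block: steel cube, 40 mm, standing loose on the sawing ledge within 50 mm of its back (-y) end; origin at the centre of its underside. A bystander
- flux_jar: amber jar with black lid, 54 mm across, 70 mm tall; origin at the centre of its underside. A bystander
- hammer: hammer lying on the bench, 230 mm long. A bystander
- bench_brush: brush lying on the bench, 190 mm long. A bystander
- gas_torch: white hand torch with red knob and bent brass nozzle, lying on the bench, 200 mm long, 32 mm tall. A bystander
- loupe: black eye loupe, 38 mm across, 34 mm tall, standing on the bench. A bystander
- file_block: dark wooden block 70 x 110 mm, 45 mm tall, with six small files standing in it, 125 mm tall in all; origin at the centre of its underside. A bystander
Not all that is in view belongs to the job. Several things have the shape of the blank; the one meant has the colours described above.

How it is judged (in metres and radians):
At the end, for the whole second after the job is handed in: The scribed line lies between 1 mm short of and 12 mm past the ledge's open end; both fence-side corners of the blank are within 4 mm of the fence face; the blank lies flat on the ledge (height within 3 mm, tilt under 0.03 rad) and at rest (y of scribed_line in the frame of ledge_end between -0.001 and 0.012 m and x of each of corner_lead, corner_trail in the frame of fence_face above -0.004 m and z of blank in the frame of saw_stand between 0.077 and 0.083 m and angle between blank's own z axis and vertical below 0.03 rad and linear speed of blank below 0.005 m/s); the robot touches nothing.
It fails at once if the blank is lifted off the ledge (over 6 mm) (z of blank in the frame of saw_stand above 0.086 m).
It fails at once if the blank is tipped or falls off the ledge (angle between blank's own z axis and vertical above 0.12 rad or z of blank in the frame of saw_stand below 0.07 m).
It fails at once if another thing on the bench is moved by more than 15 mm (distance of any of dapping_block, flux_jar, hammer, bench_brush, gas_torch, loupe, file_block from where it was at the start of the episode above 0.015 m).
It also fails if it takes over 51 s, if anything falls off the work surface, if the arm or the gripper's body presses on something with over 40 N, if the wrist force passes 120 N, or if a joint passes its speed limit or range.

ROBOT

A 6-joint arm with a two-finger parallel gripper is mounted at the origin on the work surface. World frame = base frame: x ahead of the robot, y to its left, z up, the work surface at z = 0. Lengths are in mm, angles in rad, forces in N, time in s.
With the tool pointing down it reaches from about 225 to 725 mm from the base axis. Payload 3.1 kg.
Tool frame: the origin (TCP) lies at the very end of the fingers, on their centre line; the grasp point (between the pads) lies 19 mm behind it; x points along the fingers, y is the direction in which the jaws open and shut, and the axes are right-handed (so a half turn about x gives the same grasp; the last joint's range is limited). The gripper opens to 85 mm and grips with 20 to 120 N. Pads are 22 mm wide; open, the fingers measure 114 mm over their backs; the gripper's body (76 mm by 85 mm) begins 54 mm behind the grasp point. The pads swing forward as they close: fully open they stand 13 mm farther back than shut.
Start: joints at [-1.302, 0.048, 0.099, 1.622, 0, 1.443], TCP at [202.881, -484.207, 231.312] pointing down, gripper open.
Joint ranges: [-2.91, 2.91], [-0.99, 1.94], [-1.21, 1.42], [-2.12, 2.29], [-1.49, 1.47], [-3.14, 3.14]. Speed limits (rad/s): [2.79, 2.79, 3.14, 3.14, 3.14, 3.14].

INTERFACE

Orientations are given as a rotation vector (axis times angle).
In Python, from plant import robot gives the robot as it stands.
- The arm moves only by the shell command python3 -m jog 'ROWS'. ROWS is JSON, a list of rows, each a list of 5 numbers: the opening, from -1 (shut) to 1 (fully open), then the shift along the tool's x, y, z in units of 300 mm (1.0 is 300 mm), then the turn about the tool's x in units of 45 degrees (1.0 is 45 degrees). A call has exactly 5 rows; each row is the pose to reach, as a shift and turn from the pose commanded when the call began, along the tool's axes at that moment; what a row does not reach only later rows make up. A row lasts 1/10 s, in which the tool goes at most 50 mm and 8.59 degrees, less where a joint would pass 70% of its speed; a pose out of reach is approached as far as the arm can. A call with a number of a shift or a turn outside -1 to 1 is refused whole. A call with a gripper value outside its range is refused whole. The fingers move at their own pace and stop on an object; the grip force is fixed at half the most. Time passes only in rows, so rows that repeat a pose let the fingers close, or fill a call up. It gives the time, the measured TCP pose, the force and the opening at its end, in the units of the state.
- robot.read_state(): the state, without advancing time (a new reading comes with each control period).
- robot.grab_frame(name): name is "scene" or "top" or "wrist"; returns a dict with "frame" (420x560x3 uint8, red, green, blue), "depth" (420x560 float32, mm along the optical axis (not along the pixel's ray), 0 where there is no reading), "fx", "fy", "cx", "cy" (pixels), "rvec" (rotation vector, rad) and "tvec" (3), from world to camera coordinates, as OpenCV has them. Camera axes: x right, y down, z forward; pixel columns grow to the right and rows downward; lengths in mm; the calibration is good to about 2 mm. A picture is of the moment at which its call begins.
- robot.job_done(): hands the job in, once; it reports no verdict.
Trained networks look in a picture, given as the dict that the camera call returned (one of the last four; its "shot" number tells which), for a name from the list of things; names that differ only in an ending like _2 or _b are one class to them, and where a whole thing is asked for, a point or a joint stands for the part that bears it (a point fixed in the world has none). Each returns a list of dicts, best first, with "conf" (0 to 1); they miss things now and then, are a little off and sometimes report something else, mostly with a low value. They report only what shows in the picture. A call takes as long as a camera call. They do not tell look-alikes from the thing itself.
- robot.recognise(label, picture): "centre" ([x, y, z] in mm, in the coordinates of the camera as it stood for that picture, good to about 4 mm: the middle of the surface that is visible of it).
The state is a dict: "time": time; "q": joint angles; "dq": joint speeds; "joint_torque": joint torques, N m; "tool_pos": TCP position; "eef_rot": TCP orientation; "ft_force": force on the tool from outside, world axes, zero at the start; "wrist_torque": the same for the moment, N m; "gripper_width": opening from 0.0 (shut) to 1.0 (fully open).
Only numpy, scipy, OpenCV 4.12 (cv2) and the standard library are available. Lean on these libraries where they do the work, as an engineer would, in place of code of your own. Each camera call takes 0.05 s, during which the arm holds its last target.

## Working session

There is one attempt and no reset: what is moved stays moved. The work goes in short steps, Python scripts to look and compute and a shell command to move; the robot and the scene stay as the last step left them, time stands still between calls to the robot, and variables do not carry over. Pictures are saved under pics/ and viewed, and the job is handed in when it is done.

```bash
ls; mkdir -p pics
cat > h.py <<'E'
import numpy as np, cv2
from plant import robot
def save(p,n): cv2.imwrite('pics/'+n+'.png',cv2.cvtColor(p['frame'],cv2.COLOR_RGB2BGR))
def w2c(p): return cv2.Rodrigues(np.array(p['rvec'],float))[0],np.array(p['tvec'],float).reshape(3)
def c2w(p,c):
    R,t=w2c(p); return (np.array(c)-t)@R
def pix(p,u,v,z=None):
    R,t=w2c(p); d=np.array([(u-p['cx'])/p['fx'],(v-p['cy'])/p['fy'],1.])
    if z is None: return c2w(p,d*p['depth'][int(round(v)),int(round(u))])
    o=-R.T@t; w=R.T@d; return o+w*(z-o[2])/w[2]
def proj(p,X):
    R,t=w2c(p); c=R@np.array(X,float)+t; return p['fx']*c[0]/c[2]+p['cx'],p['fy']*c[1]/c[2]+p['cy']
E
python3 - <<'E'
from h import *
for n in('top','scene'):
    p=robot.grab_frame(n); save(p,n+'0')
    np.save(n+'0.npy',p,allow_pickle=True)
    for l in ['blank','saw_stand','dapping_block','flux_jar','file_block','gas_torch']:
        for r in robot.recognise(l,p)[:3]:
            c=c2w(p,r['centre']); print(n,l,round(r['conf'],2),c.round(0),np.round(proj(p,c)))
s=robot.read_state(); print(s['time'],s['tool_pos'],s['eef_rot'],s['gripper_width'])
import cv2; print(cv2.Rodrigues(np.array(s['eef_rot']))[0].round(3))
E
```

```text
pics
top blank 0.68 [563. -59.  84.] [307. 227.]
top blank 0.67 [ 447. -449.   22.] [441. 272.]
top blank 0.61 [394. -26.   4.] [293. 288.]
top saw_stand 0.74 [598.  27.  81.] [276. 214.]
top dapping_block 0.64 [ 557. -256.  119.] [381. 230.]
top flux_jar 0.87 [779. -98.  71.] [321. 152.]
top file_block 0.9 [599. 476.  45.] [117. 213.]
top gas_torch 0.81 [786.  44.  30.] [271. 152.]
top gas_torch 0.7 [592.  23.  80.] [277. 216.]
scene blank 0.63 [ 324. -252.    5.] [237. 126.]
scene blank 0.61 [395. -30.   6.] [287. 167.]
scene blank 0.59 [567. -54.  87.] [251. 192.]
scene saw_stand 0.65 [606.  56.  83.] [280. 221.]
scene dapping_block 0.77 [ 565. -256.  121.] [189. 156.]
scene flux_jar 0.94 [792. -93.  71.] [195. 256.]
scene file_block 0.69 [610. 482.  43.] [430. 302.]
scene gas_torch 0.87 [792.  55.  30.] [246. 287.]
0.7 [ 202.89366493 -484.22742543  231.3572524 ] [ 2.00349868  0.40272903 -2.00349342] 1.0003785827369747
[[ 0.     0.386 -0.922]
 [-0.    -0.922 -0.386]
 [-1.     0.     0.   ]]
```

View pics/top0.png

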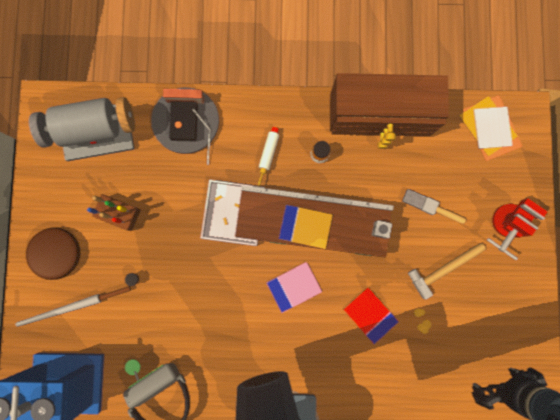

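View pics/scene0.png

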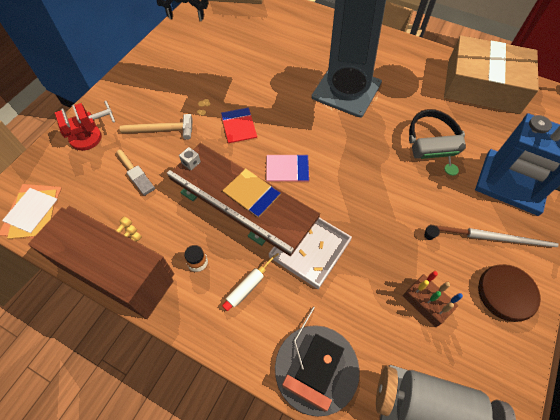

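Run:
```python
import cv2
a=cv2.imread('pics/top0.png')[175:290,215:415]
cv2.imwrite('pics/top0c.png',cv2.resize(a,None,fx=4,fy=4,interpolation=cv2.INTER_CUBIC))
```

```text
(no output)
```

View pics/top0c.png

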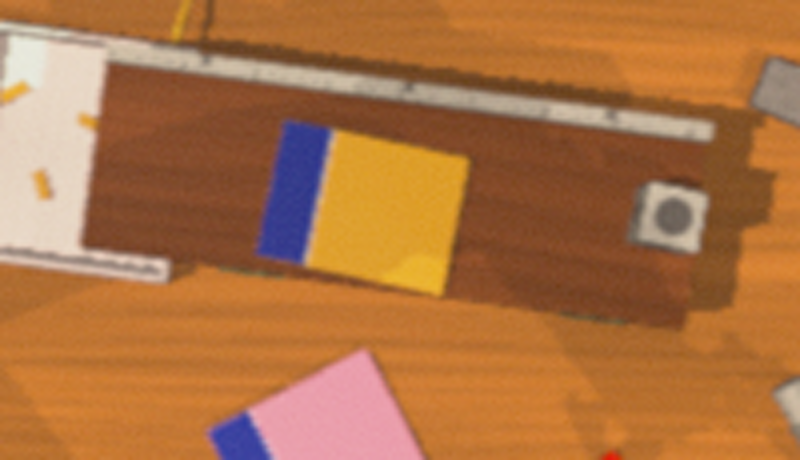

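```bash
cat > m.py <<'E'
from h import *
p=np.load('top0.npy',allow_pickle=True).item()
g=lambda u,v,z:pix(p,215+u/4,175+v/4,z)
for n,u,v,z in [('leadF',285,120,86),('trailF',469,156,86),('trailN',443,296,86),('leadN',257,254,86),('fence/end',107,64,80),('endnear',82,247,80),('backnear',683,328,80),('fencefrontback',712,140,92),('fencefront top @end',107,60,92)]:
    print(n,g(u,v,z).round(1))
E
python3 m.py
```

```text
leadF [623.7  -1.9  86. ]
trailF [ 600.9 -128.7   86. ]
trailN [ 504.5 -111.4   86. ]
leadN [531.1  16.   86. ]
fence/end [661.5 121.8  80. ]
endnear [534.3 136.   80. ]
backnear [ 485.4 -276.9   80. ]
fencefrontback [ 614.  -294.8   92. ]
fencefront top @end [662.3 121.   92. ]
```

The blank must be the yellow-brass plate with the blue end on the ledge, at (307,227) in the top view. The other two candidates, pink at (294,287) and red at (371,315), lie on the bench and are the wrong colours. The crop confirms it: stand yaw is about -0.117 and blank yaw about -0.178. The gap to the fence is about 24 mm at the lead and 32 mm at the trail, and the blank has about 167 mm to travel.

```bash
python3 -m jog '[[0.2,-0.1,-0.05,-0.14,-0.19],[0.2,-0.1,-0.1,-0.28,-0.38],[0.2,-0.1,-0.14,-0.42,-0.57],[0.2,-0.1,-0.19,-0.57,-0.76],[0.2,-0.1,-0.235,-0.707,-0.95]]'
python3 - <<'E'
from h import *
s=robot.read_state(); print(s['time'],s['tool_pos'],s['gripper_width'],s['q']); print(cv2.Rodrigues(np.array(s['eef_rot']))[0].round(3))
E
```

```text
time: 1.2
tool_pos: [372.6, -335.8, 261.7]
eef_rot: [1.513, 0.978, -1.512]
ft_force: [-0.2, -0.8, 0.1]
gripper_width: 0.6
1.2 [ 372.59875908 -335.83990115  261.66756573] 0.5999157938963164 [-8.67458498e-01 -4.05008760e-03  1.06932910e-01  1.68084501e+00
  2.10280548e-04  1.12508530e+00]
[[ 0.001  0.912 -0.409]
 [-0.001 -0.409 -0.912]
 [-1.     0.001  0.   ]]
```

```bash
python3 -m jog '[[0.2,0,0.06,-0.13,-0.08],[0.2,0,0.12,-0.27,-0.16],[0.2,0,0.19,-0.40,-0.24],[0.2,0,0.25,-0.54,-0.32],[0.2,0,0.31,-0.67,-0.39]]'
python3 - <<'E'
from h import *
p=robot.grab_frame('wrist'); save(p,'w1'); np.save('w1.npy',p,allow_pickle=True)
s=robot.read_state(); print(s['time'],s['tool_pos'],s['ft_force']); print(cv2.Rodrigues(np.array(s['eef_rot']))[0].round(3))
E
```

```text
time: 1.7
tool_pos: [540.6, -191.3, 261.4]
eef_rot: [1.296, 1.15, -1.296]
ft_force: [1.3, -0.6, -0.2]
gripper_width: 0.599
1.75 [ 544.93332233 -186.54797835  260.34131829] [ 2.77396935  0.16736307 -0.08658537]
[[ 0.004  0.994 -0.111]
 [ 0.005 -0.111 -0.994]
 [-1.     0.004 -0.005]]
```

View pics/w1.png

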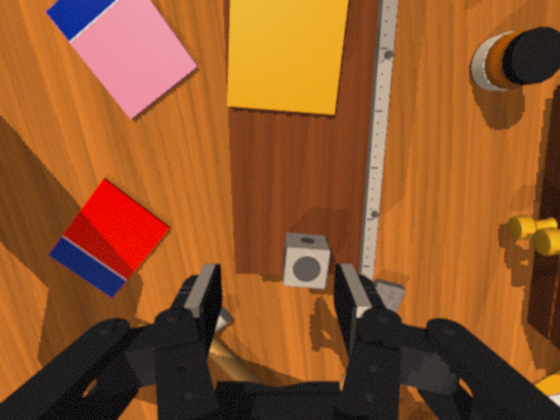

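Run:
```python
from h import *
p=np.load('w1.npy',allow_pickle=True).item()
n=np.array([.9932,-.1165]);t=np.array([.1165,.9932])
for k,u,v,z in [('trailN',229,107,86),('trailF',334,115,86),('leadwardN',231,0,86),('leadwardF',348,0,86),('fence top',382,0,92),('fence top2',361,265,92),('backN',236,272,80),('block top front L',286,255,120),('block topR',329,255,120),('block front face',288,234,120)]:
    q=pix(p,u,v,z); print(k,q.round(1),'n',(q[:2]@n).round(1),'t',(q[:2]@t).round(1), pix(p,u,v).round(1) if p['depth'][v,u] else 0)
s=robot.read_state();print(s['tool_pos'])
```

```text
trailN [ 507.3 -110.2   86. ] n 516.7 t -50.4 [ 506.6 -110.1   80.4]
trailF [ 599.8 -128.2   86. ] n 610.7 t -57.5 [ 600.8 -128.5   80.1]
leadwardN [522.5 -27.8  86. ] n 522.1 t 33.3 [522.4 -27.7  85.7]
leadwardF [617.6 -39.2  86. ] n 617.9 t 33.0 [618.8 -37.8  80. ]
fence top [643.4 -43.8  92. ] n 644.2 t 31.4 [643.9 -43.5  90.4]
fence top2 [ 615.7 -276.6   92. ] n 643.8 t -203.0 [ 616.2 -277.7   90. ]
backN [ 487.  -275.2   80. ] n 515.7 t -216.6 [ 486.9 -275.3   79.7]
block top front L [ 542.6 -243.9  120. ] n 567.3 t -179.0 [ 542.5 -244.5  118.6]
block topR [ 581.4 -248.6  120. ] n 606.4 t -179.1 [ 581.4 -248.6  119.9]
block front face [ 546.6 -223.8  120. ] n 569.0 t -158.6 [ 546.2 -235.9   88.6]
[ 544.93332233 -186.54797835  260.34131829]
```

```bash
python3 -m jog '[[0.2,0.1,0,-0.113,0],[0.2,0.22,0,-0.113,0],[0.2,0.34,0,-0.113,0],[0.2,0.46,0,-0.113,0],[0.2,0.54,0,-0.113,0]]'; python3 -m jog '[[0.2,0,0,0,0],[0.2,0,0,0,0],[0.2,0,0,0,0],[0.2,0,0,0,0],[0.2,0,0,0,0]]'
python3 - <<'E'
from h import *
p=robot.grab_frame('wrist'); save(p,'w2'); np.save('w2.npy',p,allow_pickle=True)
s=robot.read_state(); P=s['tool_pos'];print(s['time'],P,P[0]*.9932-P[1]*.1165,P[0]*.1165+P[1]*.9932,s['ft_force']); print(cv2.Rodrigues(np.array(s['eef_rot']))[0].round(4))
E
```

```text
time: 2.25
tool_pos: [541.8, -158.6, 96.1]
eef_rot: [1.297, 1.153, -1.3]
ft_force: [-0.8, -0.4, -0.8]
gripper_width: 0.602
time: 2.75
tool_pos: [544.6, -159.9, 101.3]
eef_rot: [1.299, 1.146, -1.296]
ft_force: [-0.1, -0.7, -0.4]
gripper_width: 0.602
2.8 [ 544.33018135 -159.71406488  100.90475905] 559.235424676601 -95.21354311560924 [-1.3670728  -0.19488368  0.70084164]
[[ 2.500e-03  9.926e-01 -1.213e-01]
 [-1.100e-03 -1.213e-01 -9.926e-01]
 [-1.000e+00  2.600e-03  8.000e-04]]
```

View pics/w2.png

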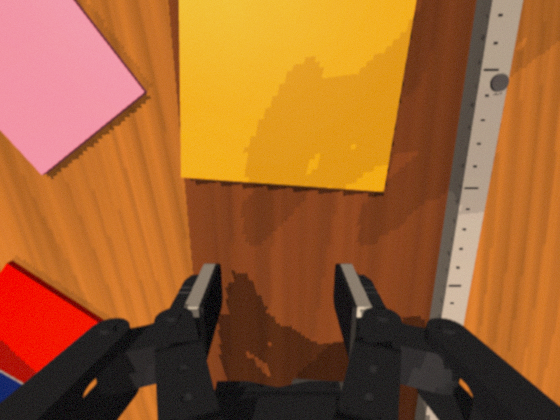

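```bash
python3 -m jog '[[0.2,0.01,0.02,0,-0.006],[0.2,0.02,0.02,0,-0.006],[0.2,0.03,0.02,0,-0.006],[0.2,0.03,0.02,0,-0.006],[0.2,0.03,0.02,0,-0.006]]'; python3 -m jog '[[0.2,0.007,0,0,0],[0.2,0.013,0,0,0],[0.2,0.013,0,0,0],[0.2,0.013,0,0,0],[0.2,0.013,0,0,0]]'
```

```text
time: 3.3
tool_pos: [549.0, -159.9, 89.8]
eef_rot: [1.295, 1.153, -1.295]
ft_force: [-0.4, 0.3, -0.0]
gripper_width: 0.602
time: 3.8
tool_pos: [549.4, -160.0, 86.5]
eef_rot: [1.295, 1.152, -1.295]
ft_force: [0.1, 0.2, 0.3]
gripper_width: 0.603
```

```bash
python3 -m jog '[[0.2,0.007,0,0,0],[0.2,0.013,0,0,0],[0.2,0.013,0,0,0],[0.2,0.013,0,0,0],[0.2,0.013,0,0,0]]'
```

```text
time: 4.3
tool_pos: [549.4, -160.0, 82.6]
eef_rot: [1.295, 1.152, -1.295]
ft_force: [-0.2, 0.2, -0.2]
gripper_width: 0.603
```

```bash
python3 -m jog '[[0.2,0.004,0,0,0],[0.2,0.007,0,0,0],[0.2,0.007,0,0,0],[0.2,0.007,0,0,0],[0.2,0.007,0,0,0]]'; python3 -m jog '[[0.2,0.003,0,0,0],[0.2,0.005,0,0,0],[0.2,0.005,0,0,0],[0.2,0.005,0,0,0],[0.2,0.005,0,0,0]]'
```

```text
time: 4.8
tool_pos: [549.3, -160.0, 80.4]
eef_rot: [1.295, 1.152, -1.295]
ft_force: [-0.7, 0.2, -0.0]
gripper_width: 0.597
time: 5.3
tool_pos: [549.4, -160.0, 78.9]
eef_rot: [1.295, 1.152, -1.295]
ft_force: [0.1, 0.2, -0.2]
gripper_width: 0.601
```

```bash
python3 -m jog '[[0.2,0.003,0,0,0],[0.2,0.005,0,0,0],[0.2,0.005,0,0,0],[0.2,0.005,0,0,0],[0.2,0.005,0,0,0]]'; python3 -m jog '[[0.2,0.003,0,0,0],[0.2,0.005,0,0,0],[0.2,0.005,0,0,0],[0.2,0.005,0,0,0],[0.2,0.005,0,0,0]]'
```

```text
time: 5.8
tool_pos: [549.4, -160.0, 77.4]
eef_rot: [1.295, 1.152, -1.295]
ft_force: [-0.7, -0.1, 0.3]
gripper_width: 0.6
time: 6.3
tool_pos: [549.5, -160.1, 76.8]
eef_rot: [1.295, 1.151, -1.294]
ft_force: [-0.7, -0.1, 5.8]
gripper_width: 0.603
```

```bash
python3 -m jog '[[0.2,-0.01,0,0,0],[0.2,-0.01,0,-0.02,0],[0.2,-0.01,0,-0.04,0],[0.2,-0.01,0,-0.06,0],[0.2,-0.01,0,-0.07,0]]'; python3 -m jog '[[0.2,0,0,-0.01,0],[0.2,0,0,-0.02,0],[0.2,0,0,-0.03,0],[0.2,0,0,-0.04,0],[0.2,0,0,-0.05,0]]'
python3 - <<'E'
from h import *
p=robot.grab_frame('wrist'); save(p,'w3'); np.save('w3.npy',p,allow_pickle=True)
s=robot.read_state(); P=s['tool_pos'];print(s['time'],P,P[0]*.9932-P[1]*.1165,P[0]*.1165+P[1]*.9932,s['ft_force']); print(cv2.Rodrigues(np.array(s['eef_rot']))[0].round(4))
E
```

```text
time: 6.8
tool_pos: [551.7, -138.1, 78.5]
eef_rot: [1.294, 1.153, -1.294]
ft_force: [1.0, 1.0, -0.5]
gripper_width: 0.601
time: 7.3
tool_pos: [553.7, -124.7, 78.9]
eef_rot: [1.295, 1.15, -1.295]
ft_force: [1.6, -3.2, -1.5]
gripper_width: 0.599
7.35 [ 553.6540613  -123.99858774   78.88663371] 564.3350491534908 -58.65469920327914 [ 0.30073383 -3.11218423 -1.16772459]
[[ 1.000e-04  9.932e-01 -1.167e-01]
 [-1.000e-04 -1.167e-01 -9.932e-01]
 [-1.000e+00  2.000e-04  0.000e+00]]
```

View pics/w3.png

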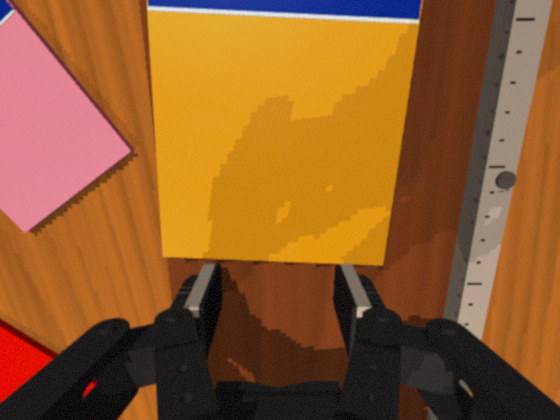

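```bash
python3 -m jog '[[0.2,0,0,-0.02,0],[0.2,0,0,-0.04,0],[0.2,0,0,-0.06,0],[0.2,0,0,-0.08,0],[0.2,0,0,-0.10,0]]'; python3 -m jog '[[0.2,0,0,-0.02,0],[0.2,0,0,-0.05,0],[0.2,0,0,-0.07,0],[0.2,0,0,-0.09,0],[0.2,0,0,-0.11,0]]'
python3 - <<'E'
from h import *
p=robot.grab_frame('wrist'); save(p,'w4'); np.save('w4.npy',p,allow_pickle=True)
q=robot.grab_frame('top'); save(q,'t4'); np.save('t4.npy',q,allow_pickle=True)
s=robot.read_state(); P=s['tool_pos'];print(s['time'],P,P[0]*.9932-P[1]*.1165,P[0]*.1165+P[1]*.9932,s['ft_force'])
a=p['frame'][:,:,::-1]; b=cv2.resize(q['frame'][175:280,195:335,::-1],(560,420),interpolation=cv2.INTER_CUBIC)
cv2.imwrite('pics/c4.png',np.vstack([cv2.resize(a[:300],(560,300)),cv2.resize(b,(400,300)) if 0 else b[60:360]]))
E
```

```text
time: 7.85
tool_pos: [556.9, -93.9, 78.9]
eef_rot: [1.294, 1.152, -1.295]
ft_force: [-0.4, -2.8, -0.5]
gripper_width: 0.599
time: 8.35
tool_pos: [560.9, -61.1, 78.9]
eef_rot: [1.295, 1.152, -1.295]
ft_force: [-0.3, -3.1, -0.6]
gripper_width: 0.604
8.45 [561.02516189 -60.154795    78.92593424] 564.2182244040241 5.613688970323878 [-0.3515945  -0.95495943 -0.38634002]
```

View pics/c4.png

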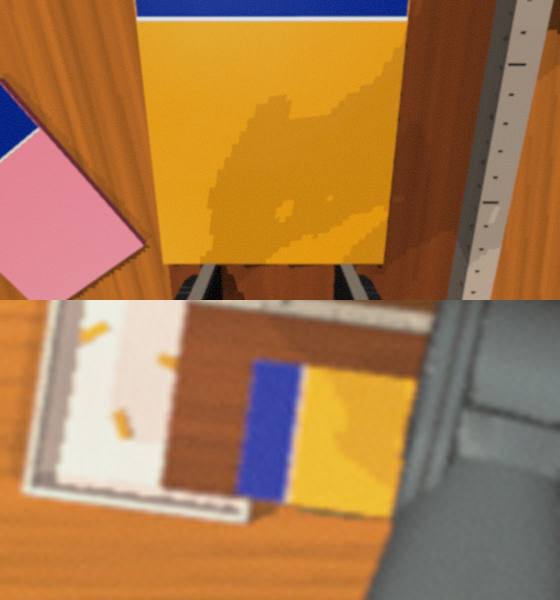

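Run:
```python
from h import *
p=np.load('w4.npy',allow_pickle=True).item();q=np.load('t4.npy',allow_pickle=True).item()
n=np.array([.9932,-.1165]);t=np.array([.1165,.9932])
def s(k,im,u,v,z):
    w=pix(im,u,v,z)[:2];print(k,w.round(1),'n',(w@n).round(1),'t',(w@t).round(1))
s('lineN',p,137,18,86);s('lineF',p,407,18,86);s('trailN',p,163,264,86);s('trailF',p,385,264,86)
g=lambda k,u,v,z:s(k,q,195+u/4,175+(v-240)/4,z)   # crop offset: rows 60..
g('lineTopF',302,366,86);g('lineTopN',288,500,86);g('endF',185,310,80);g('endN',164,485,80)
for k in('w4',): print(p['cx'],p['cy'])
```

```text
lineN [524.3  51.3] n 514.8 t 112.0
lineF [619.4  40.1] n 610.6 t 111.9
trailN [512.6 -44. ] n 514.3 t 16.1
trailF [609.4 -55.4] n 611.7 t 16.0
lineTopF [618.8  41.4] n 609.7 t 113.2
lineTopN [526.4  49.4] n 517.1 t 110.4
endF [657.2 123.1] n 638.4 t 198.9
endN [535.7 134.7] n 516.4 t 196.2
277.4773266415206 212.677011859282
```

```bash
python3 -m jog '[[0.2,0,0,-0.02,0],[0.2,0,0,-0.05,0],[0.2,0,0,-0.08,0],[0.2,0,0,-0.10,0],[0.2,0,0,-0.12,0]]'; python3 -m jog '[[0.2,0,0,-0.02,0],[0.2,0,0,-0.04,0],[0.2,0,0,-0.06,0],[0.2,0,0,-0.08,0],[0.2,0,0,-0.10,0]]';  python3 -m jog '[[0.2,0,0,-0.005,0],[0.2,0,0,-0.01,0],[0.2,0,0,-0.01,0],[0.2,0,0,-0.01,0],[0.2,0,0,-0.01,0]]'
cat > look.py <<'E'
import sys
from h import *
i=sys.argv[1]
p=robot.grab_frame('wrist'); save(p,'w'+i); np.save('w%s.npy'%i,p,allow_pickle=True)
q=robot.grab_frame('top'); np.save('t%s.npy'%i,q,allow_pickle=True)
s=robot.read_state(); P=s['tool_pos'];print(s['time'],P,P[0]*.9932-P[1]*.1165,P[0]*.1165+P[1]*.9932,s['ft_force'])
b=cv2.resize(q['frame'][175:280,195:335,::-1],(560,420),interpolation=cv2.INTER_CUBIC)
cv2.imwrite('pics/c%s.png'%i,np.vstack([p['frame'][:300,:,::-1],b[60:360]]))
E
python3 look.py 5
```

```text
time: 8.95
tool_pos: [565.1, -25.3, 78.9]
eef_rot: [1.294, 1.152, -1.295]
ft_force: [-0.2, -3.5, 0.8]
gripper_width: 0.595
time: 9.45
tool_pos: [568.6, 4.3, 78.9]
eef_rot: [1.295, 1.152, -1.295]
ft_force: [-1.1, -3.4, -1.1]
gripper_width: 0.601
time: 9.95
tool_pos: [568.9, 7.1, 78.9]
eef_rot: [1.296, 1.152, -1.294]
ft_force: [-0.1, -1.3, 0.8]
gripper_width: 0.599
10.05 [568.93287222   7.09733203  78.91083603] 564.2372895095768 73.32974978360869 [ 0.22171823 -1.23392386  0.26228549]
```

View pics/c5.png

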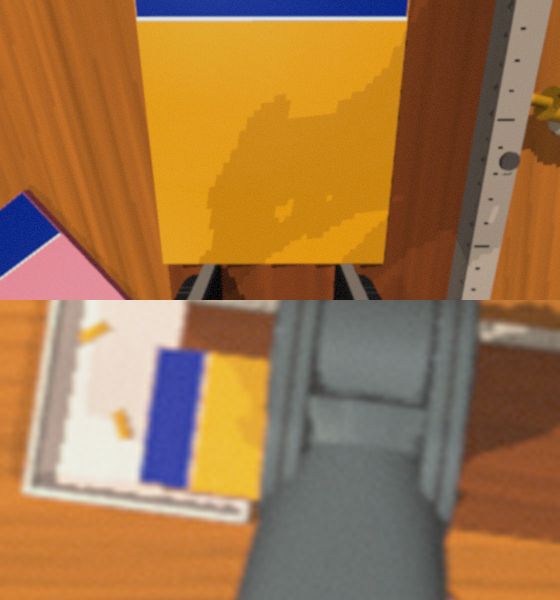

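```bash
python3 -m jog '[[0.2,0,0,-0.02,0],[0.2,0,0,-0.04,0],[0.2,0,0,-0.055,0],[0.2,0,0,-0.07,0],[0.2,0,0,-0.077,0]]'; python3 -m jog '[[0.2,0,0,0,0],[0.2,0,0,0,0],[0.2,0,0,0.03,0],[0.2,0,0,0.06,0],[0.2,0,0,0.1,0]]'
python3 look.py 6
python3 - <<'E'
from h import *
p=np.load('w6.npy',allow_pickle=True).item()
E
```

```text
time: 10.55
tool_pos: [571.7, 30.4, 78.9]
eef_rot: [1.294, 1.152, -1.294]
ft_force: [-0.5, -3.8, 0.4]
gripper_width: 0.599
time: 11.05
tool_pos: [568.0, -0.5, 78.8]
eef_rot: [1.295, 1.152, -1.294]
ft_force: [0.7, 0.5, 1.2]
gripper_width: 0.599
11.15 [567.92611426  -1.78740857  78.86731215] 564.2724497792133 64.38813811774378 [ 0.42014736  1.55650623 -0.27915861]
```

View pics/c6.png

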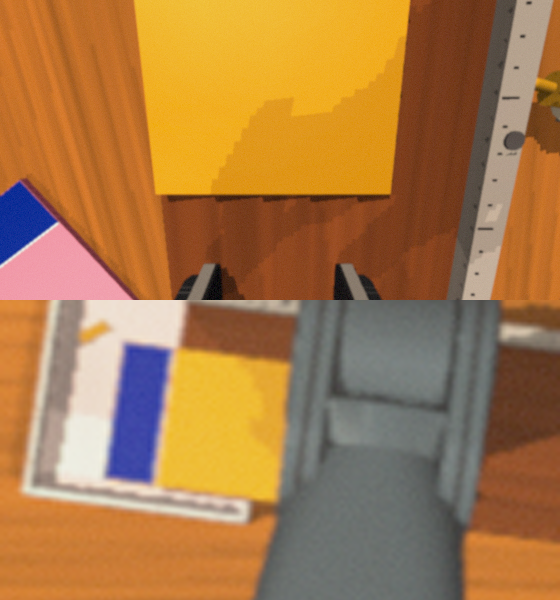

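```bash
python3 - <<'E'
from h import *
q=np.load('t6.npy',allow_pickle=True).item();p=np.load('w6.npy',allow_pickle=True).item()
n=np.array([.9932,-.1165]);t=np.array([.1165,.9932])
def s(k,im,u,v,z):
    w=pix(im,u,v,z)[:2];print(k,'n',(w@n).round(1),'t',(w@t).round(1))
g=lambda k,u,v,z:s(k,q,195+u/4,175+(v-240)/4,z)
g('lineF',172,350,86);g('lineN',157,485,86)
s('trailN',p,156,194,86);s('trailF',p,392,194,86)
E
python3 -m jog '[[0.2,-0.1,0,0,0],[0.2,-0.2,0,0,-0.15],[0.2,-0.2,-0.08,-0.1,-0.34],[0.2,-0.2,-0.16,-0.2,-0.53],[0.2,-0.2,-0.253,-0.337,-0.72]]'; python3 -m jog '[[0.2,0,0,0,-0.19],[0.2,0,0,0,-0.38],[0.2,0,0,0,-0.57],[0.2,0,0,0,-0.76],[0.2,0,0,0,-0.95]]';python3 -m jog '[[0.2,0,0,0,-0.19],[0.2,0,0,0,-0.33],[0.2,0,0,0,-0.33],[0.2,0,0,0,-0.33],[0.2,0,0,0,-0.33]]'
python3 look.py 7; python3 -c "
from h import *
print(cv2.Rodrigues(np.array(robot.read_state()['eef_rot']))[0].round(4))"
```

```text
lineF n 608.8 t 203.3
lineN n 515.4 t 200.3
trailN n 514.6 t 108.8
trailF n 611.6 t 108.7
time: 11.65
tool_pos: [504.6, 109.2, 139.5]
eef_rot: [0.872, 1.388, -0.869]
ft_force: [0.4, 0.5, -0.5]
gripper_width: 0.598
time: 12.15
tool_pos: [504.5, 109.3, 139.0]
eef_rot: [0.291, 1.551, -0.29]
ft_force: [-0.1, 0.7, 0.7]
gripper_width: 0.605
time: 12.65
tool_pos: [504.5, 109.2, 138.9]
eef_rot: [0.093, 1.569, -0.093]
ft_force: [0.1, -0.3, 0.9]
gripper_width: 0.6
12.75 [504.5260638  109.22983164 138.90891784] 488.3700111777431 167.26435521651382 [-1.10410621  0.69286906 -0.27013979]
[[-0.000e+00  1.176e-01  9.931e-01]
 [ 1.000e-04  9.931e-01 -1.176e-01]
 [-1.000e+00  1.000e-04 -0.000e+00]]
```

View pics/w7.png

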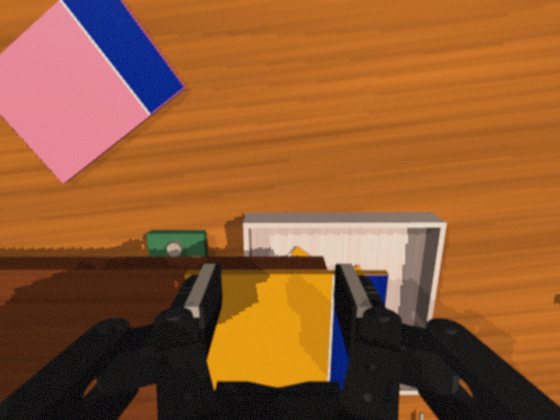

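```bash
python3 -m jog '[[0.2,0.05,0,0,0],[0.2,0.1,0,0,0],[0.2,0.15,0,0,0],[0.2,0.19,0,0,0],[0.2,0.2,0,0,0]]'; python3 -m jog '[[0.2,0,0,0,0],[0.2,0,0,0.015,0],[0.2,0,0,0.03,0],[0.2,0,0,0.045,0],[0.2,0,0,0.06,0]]'; python3 -m jog '[[0.2,0,0,0.015,0],[0.2,0,0,0.03,0],[0.2,0,0,0.045,0],[0.2,0,0,0.06,0],[0.2,0,0,0.07,0]]'; python3 look.py 8
```

```text
time: 13.25
tool_pos: [502.4, 109.1, 75.8]
eef_rot: [0.091, 1.574, -0.092]
ft_force: [-0.4, -0.4, -0.9]
gripper_width: 0.6
time: 13.75
tool_pos: [521.8, 107.4, 79.4]
eef_rot: [0.092, 1.571, -0.091]
ft_force: [-5.6, 1.4, 3.5]
gripper_width: 0.599
time: 14.25
tool_pos: [542.4, 104.9, 79.1]
eef_rot: [0.092, 1.571, -0.092]
ft_force: [-5.0, 0.4, 4.3]
gripper_width: 0.599
14.35 [543.16614345 104.74281052  79.0008849 ] 527.2700762508374 167.309415124735 [-3.66340152  0.49206475  1.58058087]
```

View pics/c8.png

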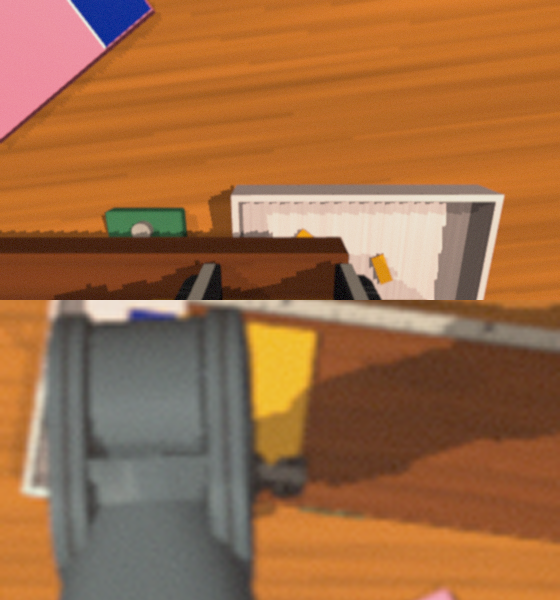

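```bash
python3 -m jog '[[0.2,0,0,0.007,0],[0.2,0,0,0.014,0],[0.2,0,0,0.02,0],[0.2,0,0,0.025,0],[0.2,0,0,0.027,0]]'; python3 -m jog '[[0.2,0,0,0.003,0],[0.2,0,0,0.005,0],[0.2,0,0,0.005,0],[0.2,0,0,0.005,0],[0.2,0,0,0.005,0]]'
```

```text
time: 14.85
tool_pos: [551.2, 103.8, 78.9]
eef_rot: [0.092, 1.569, -0.092]
ft_force: [-5.6, 0.6, 4.2]
gripper_width: 0.602
time: 15.35
tool_pos: [552.7, 103.6, 78.9]
eef_rot: [0.092, 1.569, -0.092]
ft_force: [-4.7, -0.2, 3.8]
gripper_width: 0.599
```

```bash
python3 -m jog '[[0.2,0,0,0.003,0],[0.2,0,0,0.005,0],[0.2,0,0,0.005,0],[0.2,0,0,0.005,0],[0.2,0,0,0.005,0]]'
```

```text
time: 15.85
tool_pos: [552.7, 103.6, 78.8]
eef_rot: [0.092, 1.572, -0.092]
ft_force: [-7.5, 0.6, 5.0]
gripper_width: 0.601
```

```bash
python3 -m jog '[[0.2,0,0,0.003,0],[0.2,0,0,0.007,0],[0.2,0,0,0.007,0],[0.2,0,0,0.007,0],[0.2,0,0,0.007,0]]'
```

```text
time: 16.35
tool_pos: [552.9, 103.6, 78.8]
eef_rot: [0.092, 1.576, -0.091]
ft_force: [-13.1, 1.5, 8.1]
gripper_width: 0.6
```

Pressed firmly to the fence: the force is rising and the position has stalled. Next I back off and look.

```bash
python3 -m jog '[[0.2,0,0,-0.01,0],[0.2,0,0,-0.03,0],[0.2,0,0,-0.08,0],[0.2,0,0,-0.14,0],[0.2,0,0,-0.2,0]]'; python3 -m jog '[[0.2,-0.12,0,-0.05,0],[0.2,-0.25,0,-0.15,0],[0.2,-0.4,0,-0.3,0],[0.2,-0.4,0,-0.45,0],[0.2,-0.4,0,-0.6,0]]'; python3 -m jog '[[0.2,0,0,0,0],[0.2,0,0,0,0],[0.2,0,0,0,0],[0.2,0,0,0,0],[0.2,0,0,0,0]]'; python3 look.py 9
python3 - <<'E'
from h import *
q=np.load('t9.npy',allow_pickle=True).item()
cv2.imwrite('pics/t9c.png',cv2.resize(q['frame'][175:275,195:325,::-1],None,fx=6,fy=6,interpolation=cv2.INTER_CUBIC))
p=robot.grab_frame('scene');np.save('s9.npy',p,allow_pickle=True)
cv2.imwrite('pics/s9c.png',cv2.resize(p['frame'][160:290,210:370,::-1],None,fx=4.5,fy=4.5,interpolation=cv2.INTER_CUBIC))
E
```

```text
time: 16.85
tool_pos: [497.9, 110.0, 79.0]
eef_rot: [0.092, 1.565, -0.092]
ft_force: [-0.2, -0.3, -0.2]
gripper_width: 0.599
time: 17.35
tool_pos: [320.0, 131.4, 201.7]
eef_rot: [0.094, 1.56, -0.091]
ft_force: [-0.8, 1.4, 0.1]
gripper_width: 0.599
time: 17.85
tool_pos: [319.3, 131.0, 198.6]
eef_rot: [0.092, 1.57, -0.093]
ft_force: [-0.1, 0.8, 0.4]
gripper_width: 0.6
17.95 [319.00690045 130.97602428 198.58141996] 301.57894669482056 167.24969121743783 [ 0.21276217 -0.71862538  0.08446365]
```

View pics/t9c.png

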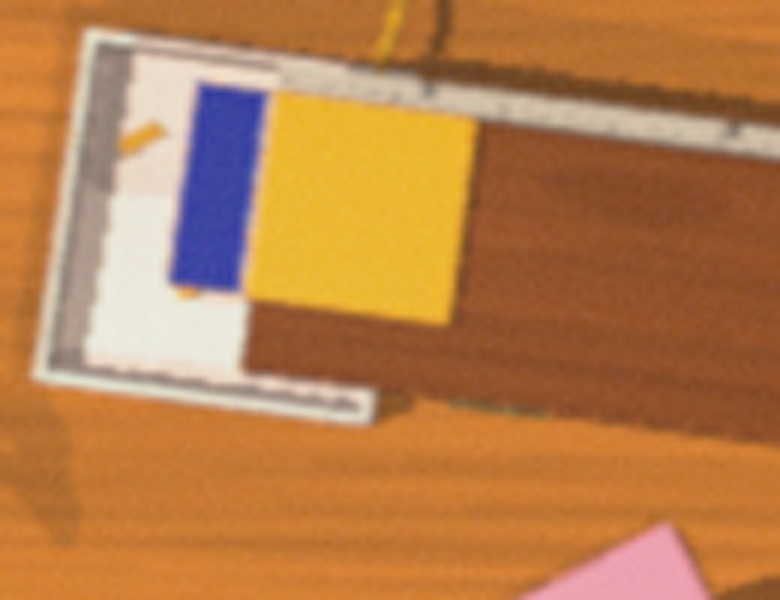

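View pics/s9c.png

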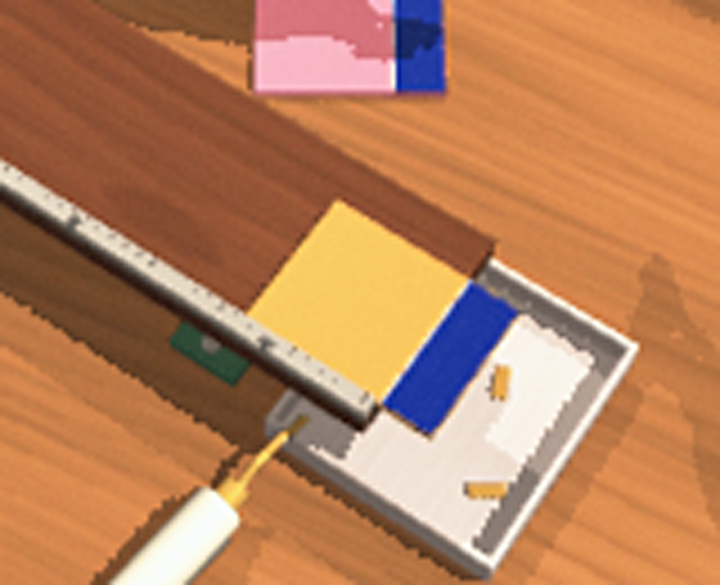

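Run:
```python
from h import *
q=np.load('t9.npy',allow_pickle=True).item();p=np.load('s9.npy',allow_pickle=True).item()
n=np.array([.9932,-.1165]);t=np.array([.1165,.9932])
def s(k,im,u,v,z):
    w=pix(im,u,v,z)[:2];print(k,'n',(w@n).round(1),'t',(w@t).round(1))
g=lambda k,u,v,z:s(k,q,195+u/6,175+v/6,z)
f=lambda k,u,v,z:s(k,p,210+u/4.5,160+v/4.5,z)
g('lineF',268,94,86);g('lineN',245,295,86);g('leadF',199,84,86);g('trailF',477,122,86);g('trailN',450,325,86);g('leadN',171,284,86);g('endN',245,370,80);g('end mid',247,310,80)
f('lineF',384,405,86);f('lineN',472,283,86);f('endN',494,243,80);f('end@blank',475,274,80);f('leadF',429,436,86);f('leadN',516,316,86);f('trailN',339,200,86);f('fenceTopEnd',378,402,92)
```

```text
lineF n 642.0 t 203.3
lineN n 548.8 t 200.7
leadF n 642.4 t 235.4
trailF n 642.0 t 106.4
trailN n 547.6 t 106.2
leadN n 549.3 t 234.9
endN n 515.2 t 196.4
end mid n 542.5 t 199.4
lineF n 642.2 t 205.9
lineN n 548.2 t 205.5
endN n 515.2 t 200.8
end@blank n 539.3 t 202.6
leadF n 643.4 t 237.0
leadN n 551.8 t 238.0
trailN n 546.7 t 110.0
fenceTopEnd n 644.9 t 203.4
```

View pics/w9.png

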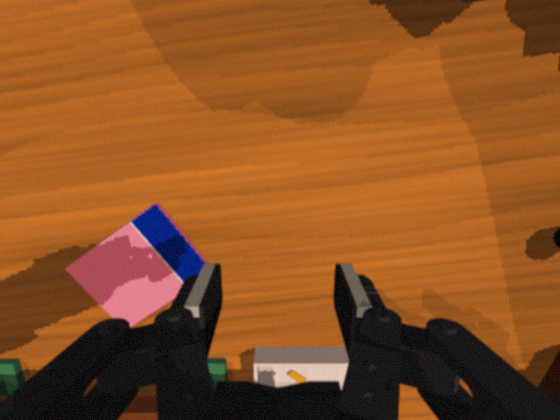

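Run:
```python
from h import *
s=robot.read_state();print(s['time'],s['ft_force'],np.abs(s['dq']).max());print(robot.job_done())
```

```text
18.0 [ 0.10851827 -0.43669611  0.77969641] 0.007678217328976097
the job is handed in; nothing more can be done
None
```

I handed the job in at 18.0 s with the blank lying along the fence and the scribed line about 4 mm past the open end. The robot reports no verdict, so this rests on my own last checks.

**What I did:** With the fingers part open for two-point contact, I pushed the blank's trailing edge along the ledge, which also squared it up. I then pushed its near long edge into the fence until the arm stalled at about 13 N, and backed the arm clear.

**Last checks:**
- **Scribed line:** both the top and scene cameras put it about 4 mm out. An earlier wrist view, taken before the fence push, suggested about 6 mm. Single-pixel readings of the ledge end scattered by about 3 mm, and the allowed range is -1 to 12 mm.
- **Fence:** in the top view both fence-side corners read about 2 mm from the fence face, against the 4 mm limit. That is within calibration error, and the stall during the push agrees with contact.
- **Flatness:** the blank looked flat in both views. I did not check its height separately at the end.
- **Bystanders:** I saw no sign that anything else was touched, but I did not re-measure the other things' positions.

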